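# Shim the crimping press with the gauge that drags, then lock it

### The arm

A 6-joint arm with a two-finger parallel gripper is mounted at the origin on the work surface. World frame = base frame: x ahead of the robot, y to its left, z up, the work surface at z = 0. Lengths are in m, angles in rad, forces in N, time in s.
With the tool pointing down it reaches from about 0.3 to 0.875 m from the base axis. Payload 6.4 kg.
Tool frame: the origin (TCP) lies midway between the tips of the shut fingers; the grasp point (between the pads) lies 19 mm behind it; x points along the fingers, y is the direction in which the jaws open and shut, and the axes are right-handed (so a half turn about x gives the same grasp; the last joint's range is limited). The gripper opens to 85 mm and grips with 20 to 120 N. Pads are 22 mm wide; open, the fingers measure 114 mm over their backs; the gripper's body (76 mm by 85 mm) begins 54 mm behind the grasp point. The pads swing forward as they close: fully open they stand 13 mm farther back than shut.
Start: joints at [1.061, 0.181, 1.607, -0, 1.354, -0.206], TCP at [0.172, 0.549, 0.231] pointing down, gripper open.
Joint ranges: [-2.99, 2.99], [-0.89, 2.07], [0.3, 2.58], [-1.14, 4.28], [0, 2.63], [-3.12, 3.12]. Speed limits (rad/s): [2.57, 2.57, 3.01, 3.14, 3.14, 3.14].

### API

Orientations are given as a unit quaternion [w, x, y, z].
In Python, from bench import ctrl gives the robot as it stands.
- The arm moves only by the tool step_arm, never from a script. Its argument "motion" is a list of rows, each a list of 7 numbers: the shift along the tool's x, y, z in mm, then the turn, a rotation vector about the tool's x, y, z in degrees, then the closure in counts, from 0 (fully open) to 255 (shut). In form: [[tx, ty, tz, rx, ry, rz, hand], ...]. A call has 1 to 10 rows; each row is the pose to reach, as a shift and turn from the pose commanded when the call began, along the tool's axes at that moment; what a row does not reach only later rows make up. A row lasts 1/8 s, in which the tool goes at most 62.5 mm and 10.7 degrees, less where a joint would pass 70% of its speed; a pose out of reach is approached as far as the arm can. A call with a gripper value outside its range is refused whole. The fingers move at their own pace and stop on an object; the grip force is fixed at half the most. Time passes only in rows, so rows that repeat a pose let the fingers close. It gives the time, the measured TCP pose, the force and the opening at its end, in the units of the state.
- ctrl.get_obs(): the state, without advancing time (a new reading comes with each control period).
- ctrl.camera(name): name is "scene" or "top" or "wrist"; returns (picture, depth): 384x512x3 uint8, red, green, blue; 384x512 float32, m along the optical axis (not along the pixel's ray), 0 where there is no reading.
- ctrl.camera_info(name): a dict with "fx", "fy", "cx", "cy" (pixels), "T" (4x4, takes a point from camera to world coordinates); the wrist camera has in their place "hand_eye" (4x4, takes a point from camera to tool coordinates, whose origin is the TCP and whose axes are the tool frame's). Camera axes: x right, y down, z forward; pixel columns grow to the right and rows downward; lengths in m; the calibration is good to about 2 mm. A picture is of the moment at which its call begins: read the wrist's pose just before it. camera_info takes no time and is no camera call.
- ctrl.hand_in(): hands the job in, once; it reports no verdict.
The state is a dict: "time_s": time; "q": joint angles; "dq": joint speeds; "joint_efforts": joint torques, N m; "eef_pos": TCP position; "eef_rot": TCP orientation; "wrist_force": force on the tool from outside, world axes, zero at the start; "torque": the same for the moment, N m; "opening": opening from 0.0 (shut) to 1.0 (fully open).
Only numpy, scipy, OpenCV 4.12 (cv2) and the standard library are available. Lean on these libraries where they do the work, as an engineer would, in place of code of your own. Each camera call takes 0.05 s, during which the arm holds its last target. There are 200 camera calls.

### The job

Find the setting gauge that fits the gap between the crimping press's foot and die by feel: it should slide in with a drag, neither loose nor refused, and must not be forced. Leave that gauge lying flat on the die, pushed through under the foot until its nose shows on the far side, with the other two lying on the bench; then, once you have let go of it, throw the lock lever fully away from you. Leave everything else on the bench where it is.

Things in the scene. Friction and masses are not known exactly. Their poses are not given: they have to be found in the camera images.
- gauge_thin_grip (a point): Loose setting gauge, thin: black handle block 50 long x 22 wide x 36 high with a flat aluminium blade 6 mm thick, 24 wide, sticking 110 mm out of its front, undersides level, nose rounded. Point: centre of the handle block, 18 above the underside; x along the blade to the nose, z up. Starts lying on the bench right of the press; the three differ only in thickness and place.
- gauge_thin_nose (a point): Tip of the nose of that gauge, half-way up the 6 mm blade: 135 mm along x from the handle's centre. Same axes.
- gauge_thin: The same gauge, thin; origin under the handle's centre, on the level of the underside; mass about 80 g.
- gauge_middle_grip (a point): Loose setting gauge, middle: black handle block 50 long x 22 wide x 36 high with a flat aluminium blade 10 mm thick, 24 wide, sticking 110 mm out of its front, undersides level, nose rounded. Point: centre of the handle block, 18 above the underside; x along the blade to the nose, z up. Starts lying on the bench right of the press; the three differ only in thickness and place.
- gauge_middle_nose (a point): Tip of the nose of that gauge, half-way up the 10 mm blade: 135 mm along x from the handle's centre. Same axes.
- gauge_middle: The same gauge, middle; origin under the handle's centre, on the level of the underside; mass about 100 g.
- gauge_thick_grip (a point): Loose setting gauge, thick: black handle block 50 long x 22 wide x 36 high with a flat aluminium blade 14 mm thick, 24 wide, sticking 110 mm out of its front, undersides level, nose rounded. Point: centre of the handle block, 18 above the underside; x along the blade to the nose, z up. Starts lying on the bench right of the press; the three differ only in thickness and place.
- gauge_thick_nose (a point): Tip of the nose of that gauge, half-way up the 14 mm blade: 135 mm along x from the handle's centre. Same axes.
- gauge_thick: The same gauge, thick; origin under the handle's centre, on the level of the underside; mass about 120 g.
- press: White crimping press, fixed. Base plate 290 wide, 225 deep, 14 high. Origin on the bench straight below the centre of the die top; x away from the operator, y left, z up. The upper part leans 25 degrees towards the operator; along that rake the head's underside is 63 above the die top and reaches 27 in front of the ram line, the column starts 75 behind it.
- die: Round steel die of the press, 52 across, rim bevelled 4 high; origin at the centre of its flat top, 140 above the bench. x up-slope, away from the operator (climbs at 25 degrees), y left, z up along the raked ram line. The round steel ram foot, 48 across, its lower rim bevelled at 30 degrees and 8 high, stands over it on the same line.
- mouth (a point): Front edge of the die top, 21 before the die's origin: mouth of the gap. The gap from die to foot is 2 to 12 mm, not told, fixed for the run. The sprung foot gives up to 5.5 mm, then stops dead: gauges up to 5.5 thicker than the gap go in and drag with some 4 to 10 N (up to 25 N as the nose wedges in); thinner ones are loose, without drag; thicker ones refused. At least one always drags; if two do, either serves.
- lock (a joint): Lock lever of the press, rad: steel stick 10 thick with a black ball knob on a grey block on the left of the press base. 0 = leaning 0.5 rad from upright towards the operator, 1.0 = fully thrown, leaning 0.5 rad away; turns about the press's y axis at a pivot 36 above the bench; stays where it is left, a push of a few newtons moves it. Starts at 0 to 0.2.
- lock_tip (a point): Centre of the lock lever's ball knob (26 across), 80 mm from the pivot along the stick. When thrown it moves about 80 mm along the press's x.
- pan_box: Bystander, leave alone: clear open box of sample pans, 100 x 70 x 28; origin under its centre.
- dish: Bystander, leave alone: aluminium dish, 68 across, 20 high; origin under its centre.
- jar: Bystander, leave alone: amber jar, 52 across, 80 high; origin under its centre.
- tweezers: Bystander, leave alone: steel tweezers, 130 long, 10 high, lying between the gauges and the press; origin under its centre.
- mouse: Bystander, leave alone: black computer mouse, 100 x 58 x 30; origin under its centre.
There are look-alikes about, which are no part of the job. What is shaped like the gauge_middle but red is not meant. Leave any red look-alike of the gauge_thin alone.

How it is judged:
On the way, in this order (a step that is already met when the one before it is completed fails the run):
1. a gauge that drags is held by the foot on the die, nose out on the far side, let go, the other two on the bench (((x of gauge_thin_nose in the frame of die above 0.018 m and y of gauge_thin_nose in the frame of die between -0.014 and 0.014 m and z of gauge_thin_nose in the frame of die between -0.004 and 0.02 m and angle between the z axis of gauge_thin_nose and the z axis of die, either way round below 0.045 rad and angle between the x axis of gauge_thin_nose and the x axis of die, either way round below 0.25 rad and contact force between the fingers and anything else below 0.3 N and contact force between gauge_thin and press above 4 N and height (world z) of each of gauge_middle_grip, gauge_thick_grip below 0.04 m) or (x of gauge_middle_nose in the frame of die above 0.018 m and y of gauge_middle_nose in the frame of die between -0.014 and 0.014 m and z of gauge_middle_nose in the frame of die between -0.004 and 0.02 m and angle between the z axis of gauge_middle_nose and the z axis of die, either way round below 0.045 rad and angle between the x axis of gauge_middle_nose and the x axis of die, either way round below 0.25 rad and contact force between the fingers and anything else below 0.3 N and contact force between gauge_middle and press above 4 N and height (world z) of each of gauge_thin_grip, gauge_thick_grip below 0.04 m) or (x of gauge_thick_nose in the frame of die above 0.018 m and y of gauge_thick_nose in the frame of die between -0.014 and 0.014 m and z of gauge_thick_nose in the frame of die between -0.004 and 0.02 m and angle between the z axis of gauge_thick_nose and the z axis of die, either way round below 0.045 rad and angle between the x axis of gauge_thick_nose and the x axis of die, either way round below 0.25 rad and contact force between the fingers and anything else below 0.3 N and contact force between gauge_thick and press above 4 N and height (world z) of each of gauge_thin_grip, gauge_middle_grip below 0.04 m))), for 0.2 s.
2. then the lock lever is thrown (value of joint lock above 0.85 rad), for 0.1 s.
At the end, for the whole second after the job is handed in: One gauge nipped under the foot (over 4 N), flat on the die (0.045 rad), nose over 18 mm past the ram line, within 14 mm sideways and 0.25 rad of the press's x; the other two on the bench (handle centre under 40 mm); gauges still; lever past 0.85 rad; nothing held (((x of gauge_thin_nose in the frame of die above 0.018 m and y of gauge_thin_nose in the frame of die between -0.014 and 0.014 m and z of gauge_thin_nose in the frame of die between -0.004 and 0.02 m and angle between the z axis of gauge_thin_nose and the z axis of die, either way round below 0.045 rad and angle between the x axis of gauge_thin_nose and the x axis of die, either way round below 0.25 rad and contact force between the fingers and anything else below 0.3 N and contact force between gauge_thin and press above 4 N and height (world z) of each of gauge_middle_grip, gauge_thick_grip below 0.04 m) or (x of gauge_middle_nose in the frame of die above 0.018 m and y of gauge_middle_nose in the frame of die between -0.014 and 0.014 m and z of gauge_middle_nose in the frame of die between -0.004 and 0.02 m and angle between the z axis of gauge_middle_nose and the z axis of die, either way round below 0.045 rad and angle between the x axis of gauge_middle_nose and the x axis of die, either way round below 0.25 rad and contact force between the fingers and anything else below 0.3 N and contact force between gauge_middle and press above 4 N and height (world z) of each of gauge_thin_grip, gauge_thick_grip below 0.04 m) or (x of gauge_thick_nose in the frame of die above 0.018 m and y of gauge_thick_nose in the frame of die between -0.014 and 0.014 m and z of gauge_thick_nose in the frame of die between -0.004 and 0.02 m and angle between the z axis of gauge_thick_nose and the z axis of die, either way round below 0.045 rad and angle between the x axis of gauge_thick_nose and the x axis of die, either way round below 0.25 rad and contact force between the fingers and anything else below 0.3 N and contact force between gauge_thick and press above 4 N and height (world z) of each of gauge_thin_grip, gauge_middle_grip below 0.04 m)) and value of joint lock above 0.85 rad and linear speed of each of gauge_thin, gauge_middle, gauge_thick below 0.02 m/s); the robot touches nothing.
It fails at once if a gauge is forced against the press (over 150 N of contact) (contact force between any of gauge_thin, gauge_middle, gauge_thick and press above 150 N).
It fails at once if a bystander is moved more than 30 mm (distance of any of pan_box, dish, jar, tweezers, mouse from where it was at the start of the episode above 0.03 m).
It also fails if it takes over 67 s, if anything falls off the work surface, if the arm or the gripper's body presses on something with over 40 N, if the wrist force passes 120 N, or if a joint passes its speed limit or range.

## Working session

There is one attempt and no reset: what is moved stays moved. The work goes in short steps, Python scripts to look and compute and a tool call to move; the robot and the scene stay as the last step left them, time stands still between calls to the robot, and variables do not carry over. Pictures are saved under pics/ and viewed, about 8 in all and at most 12, crops included, and the job is handed in when it is done.

Besides the shell and the picture viewer there is one more tool, called as name(argument=value, ...) on one line, values as JSON. step_arm: Moves the arm, as the interface text tells. Its arguments: {"type":"object","properties":{"motion":{"type":"array","items":{"type":"array","items":{"type":"number"}}}},"required":["motion"]}

```bash
mkdir -p pics; ls; python3 - <<'E'
from bench import ctrl
import cv2,numpy as np
for n in ("scene","top"):
    p,d=ctrl.camera(n); np.savez(f"pics/{n}0.npz",p=p,d=d)
    cv2.imwrite(f"pics/{n}0.png",cv2.resize(p[:,:,::-1],(800,600),interpolation=cv2.INTER_CUBIC))
    i=ctrl.camera_info(n);print(n,{k:np.round(v,3).tolist() for k,v in i.items()})
print(ctrl.camera_info("wrist"));print(ctrl.get_obs())
E
```

```text
pics
scene {'fx': 416.458, 'fy': 416.458, 'cx': 254.349, 'cy': 187.537, 'T': [[-0.689, 0.595, -0.414, 1.142], [0.725, 0.571, -0.385, 0.55], [0.007, -0.565, -0.825, 1.232], [0.0, 0.0, 0.0, 1.0]]}
top {'fx': 434.006, 'fy': 434.006, 'cx': 261.562, 'cy': 190.024, 'T': [[-0.01, -0.998, 0.061, 0.466], [-1.0, 0.01, 0.001, 0.005], [-0.001, -0.061, -0.998, 1.242], [0.0, 0.0, 0.0, 1.0]]}
{'fx': 265.609168747117, 'fy': 265.609168747117, 'cx': 253.2166437009656, 'cy': 193.38427788137557, 'hand_eye': array([[-6.10919922e-04, -2.70124173e-01,  9.62825300e-01,
        -1.42150935e-01],
       [ 9.99998938e-01,  1.10906326e-03,  9.45658645e-04,
        -1.38622220e-03],
       [-1.32327942e-03,  9.62824855e-01,  2.70123209e-01,
        -6.82809542e-02],
       [ 0.00000000e+00,  0.00000000e+00,  0.00000000e+00,
         1.00000000e+00]])}
{'time_s': 0.1, 'q': array([ 1.06070857e+00,  1.81472725e-01,  1.60789469e+00, -2.01335195e-05,
        1.35379589e+00, -2.06292811e-01]), 'dq': array([ 0.00038841, -0.00183376, -0.00217301,  0.00045362,  0.0025121 ,
        0.00022577]), 'joint_efforts': array([ 4.05742639e-04, -4.45867217e+01, -3.52240312e+01, -2.08290785e-04,
        3.89017267e-03, -2.31869171e-05]), 'eef_pos': array([0.17174854, 0.5482373 , 0.23047732]), 'eef_rot': array([ 0.69877682,  0.10647112,  0.69915316, -0.10751612]), 'wrist_force': array([-0.12194601, -0.3418013 , -0.3852413 ]), 'torque': array([ 0.03983592, -0.0106408 , -0.03394026]), 'opening': 1.0034552317974574}
```

View pics/scene0.png

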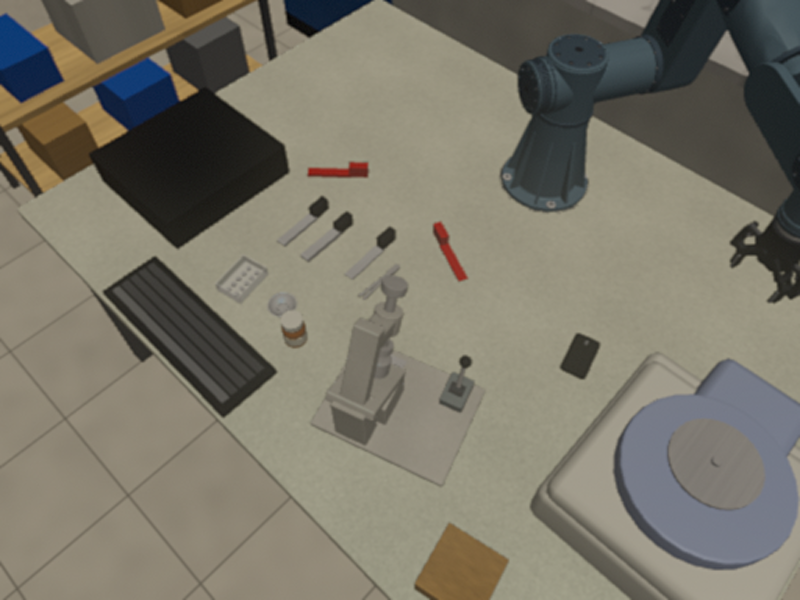

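View pics/top0.png

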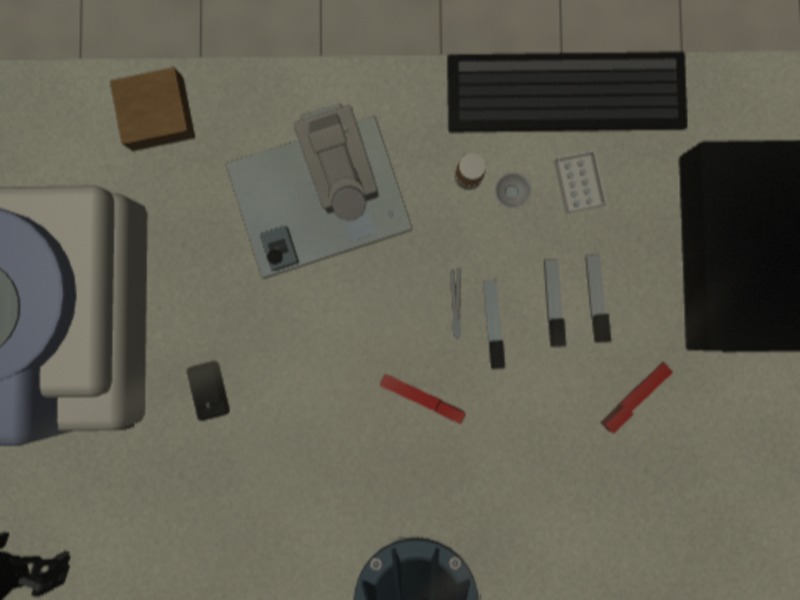

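The scene view shows the press centre-low with its lever at (462,372). The top view shows three black-handled gauges at (497,354), (557,332) and (601,327), with blades pointing up (+x). The red look-alikes are at (422,398) and (637,397), the tweezers at (456,302) and the press yawed about 17° at (340,190).

```bash
cat > h.py <<'E'
from bench import ctrl
import cv2,numpy as np
from scipy.spatial.transform import Rotation as Rn
def Rq(q): return Rn.from_quat([q[1],q[2],q[3],q[0]]).as_matrix()
def tool():
    o=ctrl.get_obs(); T=np.eye(4); T[:3,:3]=Rq(o["eef_rot"]); T[:3,3]=o["eef_pos"]; return T
def shot(n):
    T=tool() if n=="wrist" else None
    i=ctrl.camera_info(n); p,d=ctrl.camera(n)
    i["T"]=T@i["hand_eye"] if n=="wrist" else i["T"]
    return p,d,i
def ray(i,u,v,z):
    uv=np.atleast_2d(np.c_[u,v]).astype(float)
    r=np.c_[(uv[:,0]-i["cx"])/i["fx"],(uv[:,1]-i["cy"])/i["fy"],np.ones(len(uv))]@i["T"][:3,:3].T
    o=i["T"][:3,3]; return o+r*((z-o[2])/r[:,2])[:,None]
def cloud(d,i):
    v,u=np.mgrid[:d.shape[0],:d.shape[1]]
    P=np.stack([(u-i["cx"])/i["fx"]*d,(v-i["cy"])/i["fy"]*d,d],-1)
    return P@i["T"][:3,:3].T+i["T"][:3,3]
def proj(i,P):
    c=(np.atleast_2d(P)-i["T"][:3,3])@i["T"][:3,:3]
    return np.c_[c[:,0]/c[:,2]*i["fx"]+i["cx"],c[:,1]/c[:,2]*i["fy"]+i["cy"]]
def go(p,R,dr=True):
    """shift mm and rotvec deg from present pose to target, tool axes"""
    T=tool(); t=T[:3,:3].T@(np.array(p)-T[:3,3])*1000
    r=Rn.from_matrix(T[:3,:3].T@R).as_rotvec(degrees=True)
    print("go",np.round(t,1),np.round(r,1),"|t|",round(np.linalg.norm(t)),"|r|",round(np.linalg.norm(r)))
E
python3 - <<'E'
from h import *
z=np.load("pics/top0.npz");p,d=z["p"],z["d"];i=ctrl.camera_info("top");P=cloud(d,i)
hsv=cv2.cvtColor(p,cv2.COLOR_RGB2HSV); k=512/800
m=((hsv[...,2]<70)).astype(np.uint8)
n,l,s,c=cv2.connectedComponentsWithStats(m)
for j in range(1,n):
    if 60<s[j,4]<600:
        x=ray(i,c[j][0],c[j][1],.036)[0]; print(s[j],np.round(x,4))
for (u,v) in [(497,354),(557,332),(601,327)]:
    u*=k;v*=k
    print(p[int(v),int(u)],p[int(v-30),int(u-3)],np.round(P[int(v)-3:int(v)+4:3,int(u),2],4))
    z=P[int(v)-45:int(v)-14,int(u)-12:int(u)+12,2]
    print(np.round(np.median(z),4),np.round(np.percentile(z,[5,25,75,90,95]),4))
print(np.round(tool(),3))
E
```

```text
[ 79  44  46  53 434] [0.857  0.4359 0.036 ]
[292 109  17  12  92] [ 0.7471 -0.1009  0.036 ]
[171 145  20  28 253] [0.623  0.2355 0.036 ]
[  2 175  11  45  63] [0.529  0.7079 0.036 ]
[379 201  12  18 192] [ 0.4816 -0.3352  0.036 ]
[351 204  11  18 177] [ 0.4747 -0.2561  0.036 ]
[313 218  10  18 162] [ 0.4369 -0.1486  0.036 ]
[30 29 25] [103 109 104] [0.0381 0.0335 0.0382]
0.0024 [-0.0027 -0.      0.0058  0.0081  0.0093]
[34 35 29] [101 105  98] [0.0353 0.0342 0.0386]
0.0025 [-0.0032 -0.0001  0.0135  0.0157  0.017 ]
[38 37 32] [103 106  99] [0.0378 0.04   0.0399]
0.0028 [-0.0032  0.      0.009   0.0122  0.0137]
[[-0.001  0.299  0.954  0.172]
 [-0.001  0.954 -0.299  0.548]
 [-1.    -0.002 -0.     0.23 ]
 [ 0.     0.     0.     1.   ]]
```

```bash
python3 - <<'E'
from h import *
for n in ("top","scene"):
    z=np.load(f"pics/{n}0.npz");i=ctrl.camera_info(n);P=cloud(z["d"],i)
    reg=(z["d"]>0)&(P[...,0]>.5)&(P[...,0]<.95)&(P[...,1]>-.08)&(P[...,1]<.36)
    if n=="top":
        m=(reg&(P[...,2]>.009)).astype(np.uint8); m=cv2.morphologyEx(m,cv2.MORPH_OPEN,np.ones((3,3)))
        cs,_=cv2.findContours(m,0,1)
        for c in cs:
            if cv2.contourArea(c)>1500: print(n,cv2.minAreaRect(c),cv2.contourArea(c))
    for lo,hi in [(.03,.08),(.08,.12),(.12,.16),(.16,.2),(.2,.25),(.25,.4)]:
        s=P[reg&(P[...,2]>lo)&(P[...,2]<hi)]
        if len(s)>5: print(n,lo,len(s),np.round(np.percentile(s,[2,50,98],axis=0),3).tolist())
i=ctrl.camera_info("top")
c=np.array([[228,162],[375,115],[411,230],[263,277]])*.64
w=ray(i,c[:,0],c[:,1],.014);print(np.round(w,3)); e=w[1]-w[2];print(np.degrees(np.arctan2(e[1],e[0])),np.linalg.norm(e),np.linalg.norm(w[2]-w[3]))
E
```

```text
top ((201.0, 119.5), (92.02227783203125, 101.50910949707031), 71.56504821777344) 8125.0
top 0.03 420 [[0.594, 0.064, 0.032], [0.637, 0.231, 0.04], [0.722, 0.266, 0.064]]
top 0.08 449 [[0.595, 0.064, 0.092], [0.732, 0.099, 0.108], [0.772, 0.233, 0.12]]
top 0.12 789 [[0.604, 0.083, 0.121], [0.804, 0.141, 0.14], [0.848, 0.232, 0.156]]
top 0.16 33 [[0.803, 0.12, 0.162], [0.816, 0.139, 0.18], [0.828, 0.161, 0.199]]
top 0.2 291 [[0.676, 0.073, 0.205], [0.702, 0.109, 0.246], [0.805, 0.149, 0.25]]
top 0.25 1046 [[0.638, 0.071, 0.251], [0.727, 0.106, 0.289], [0.776, 0.142, 0.302]]
scene 0.03 647 [[0.601, -0.078, 0.032], [0.666, 0.217, 0.043], [0.855, 0.268, 0.078]]
scene 0.08 377 [[0.612, 0.126, 0.082], [0.745, 0.16, 0.103], [0.856, 0.24, 0.119]]
scene 0.12 790 [[0.607, 0.097, 0.121], [0.818, 0.154, 0.142], [0.853, 0.233, 0.158]]
scene 0.16 296 [[0.698, 0.119, 0.161], [0.812, 0.14, 0.176], [0.829, 0.166, 0.199]]
scene 0.2 591 [[0.668, 0.08, 0.202], [0.775, 0.128, 0.235], [0.811, 0.159, 0.249]]
scene 0.25 729 [[0.643, 0.076, 0.251], [0.751, 0.116, 0.286], [0.787, 0.151, 0.301]]
[[0.792 0.335 0.014]
 [0.877 0.064 0.014]
 [0.663 0.    0.014]
 [0.58  0.27  0.014]]
16.662404624533877 0.22381950662326916 0.28242391237244385
```

```bash
cat >> h.py <<'E'
def Rt(yaw,tilt):
    """tool R: forward dir at yaw, tool x tilted 'tilt' deg forward from straight down, tool z forward"""
    a=np.radians(yaw);t=np.radians(tilt);f=np.array([np.cos(a),np.sin(a),0]);u=np.array([0,0,1.])
    x=f*np.sin(t)-u*np.cos(t); z=f*np.cos(t)+u*np.sin(t); return np.c_[x,np.cross(z,x),z]
E
python3 - <<'E'
from h import *
go([.58,.067,.22],Rt(16.7,45))
E
```

```text
go [  10.8 -337.1  533.5] [-32.3 -43.7  13.5] |t| 631 |r| 56
```

step_arm(motion=[[0, -170, 270, -16, -22, 7, 0], [0, -170, 270, -16, -22, 7, 0], [11, -337, 533, -32.3, -43.7, 13.5, 0], [11, -337, 533, -32.3, -43.7, 13.5, 0], [11, -337, 533, -32.3, -43.7, 13.5, 0], [11, -337, 533, -32.3, -43.7, 13.5, 0], [11, -337, 533, -32.3, -43.7, 13.5, 0], [11, -337, 533, -32.3, -43.7, 13.5, 0], [11, -337, 533, -32.3, -43.7, 13.5, 0], [11, -337, 533, -32.3, -43.7, 13.5, 0]])

```text
time_s: 1.35
eef_pos: [0.5013, 0.161, 0.2183]
eef_rot: [0.913, -0.055, 0.38, 0.135]
wrist_force: [0.4, 1.1, 0.2]
opening: 1.004
```

```bash
python3 - <<'E'
from h import *
go([.58,.067,.22],Rt(16.7,45))
E
```

```text
go [  32.6 -112.8   35.6] [-0.  -0.2 -0.2] |t| 123 |r| 0
```

step_arm(motion=[[33, -113, 36, 0, 0, 0, 0], [33, -113, 36, 0, 0, 0, 0], [33, -113, 36, 0, 0, 0, 0], [33, -113, 36, 0, 0, 0, 0]])

```text
time_s: 1.85
eef_pos: [0.5795, 0.0679, 0.219]
eef_rot: [0.913, -0.054, 0.382, 0.135]
wrist_force: [-0.3, 0.2, -0.7]
opening: 1.002
```

```bash
python3 - <<'E'
from h import *
p,d,i=shot("wrist"); np.savez("pics/w1.npz",p=p,d=d,T=i["T"])
cv2.imwrite("pics/w1.png",cv2.resize(p[:,:,::-1],(800,600),interpolation=cv2.INTER_CUBIC)); print(np.round(tool(),3))
E
```

```text
[[ 0.672 -0.289  0.681  0.579]
 [ 0.206  0.957  0.203  0.069]
 [-0.711  0.003  0.703  0.219]
 [ 0.     0.     0.     1.   ]]
```

View pics/w1.png

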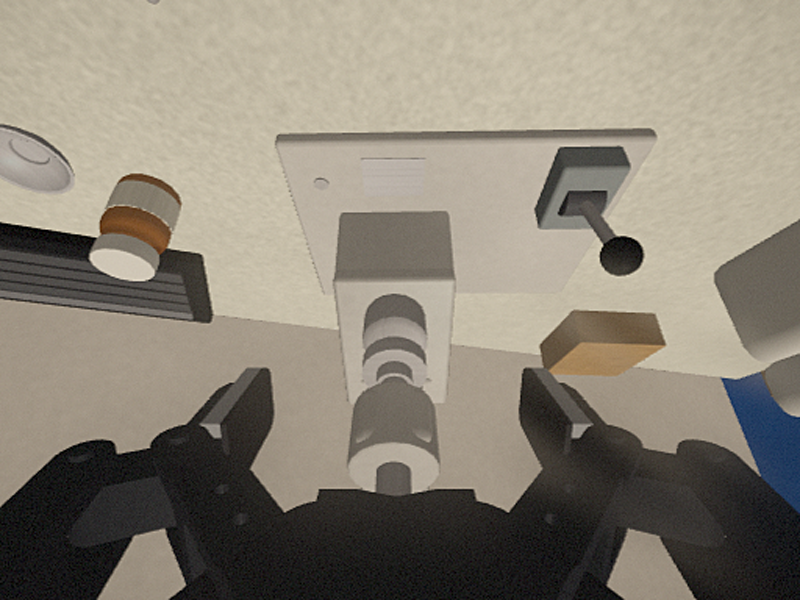

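```bash
python3 - <<'E'
from h import *
z=np.load("pics/w1.npz");p,d=z["p"],z["d"]
i=ctrl.camera_info("wrist");i["T"]=z["T"];P=cloud(d,i)
c=p[170:330,205:300,::-1];cv2.imwrite("pics/w1c.png",cv2.resize(c,None,fx=6,fy=3.7,interpolation=cv2.INTER_CUBIC)[:592])
a=np.radians(16.7);f=np.array([np.cos(a),np.sin(a),0])
for v in range(170,300,2):
    q=P[v,253];print(v,p[v,253],np.round([q[:2]@f[:2],-q[0]*f[1]+q[1]*f[0],q[2]],4))
E
```

```text
170 [115 108  97] [ 0.7096 -0.1019  0.075 ]
172 [111 104  92] [ 0.7106 -0.1019  0.0775]
174 [114 109  96] [ 0.7065 -0.1019  0.0833]
176 [111 105  95] [ 0.707 -0.102  0.086]
178 [128 122 107] [ 0.7051 -0.102   0.0903]
180 [174 165 152] [ 0.7072 -0.102   0.092 ]
182 [189 180 167] [ 0.7098 -0.102   0.0932]
184 [191 182 169] [ 0.7117 -0.102   0.095 ]
186 [190 181 165] [ 0.7141 -0.102   0.0966]
188 [95 88 81] [ 0.7151 -0.102   0.0989]
190 [97 91 84] [ 0.7141 -0.102   0.1025]
192 [105  98  91] [ 0.7121 -0.102   0.1065]
194 [100  93  86] [ 0.7108 -0.102   0.1102]
196 [104  98  91] [ 0.7104 -0.1021  0.1132]
198 [97 91 84] [ 0.7084 -0.1021  0.1171]
200 [98 94 86] [ 0.7063 -0.1021  0.121 ]
202 [111 105  96] [ 0.7037 -0.1021  0.1251]
204 [147 141 130] [ 0.704  -0.1021  0.1276]
206 [153 143 135] [ 0.7058 -0.1021  0.1293]
208 [163 154 145] [ 0.7073 -0.1021  0.1312]
210 [165 157 147] [ 0.7088 -0.1021  0.1331]
212 [167 160 148] [ 0.712  -0.1021  0.1342]
214 [172 162 153] [ 0.7152 -0.1021  0.1353]
216 [97 91 85] [ 0.6951 -0.1022  0.1472]
218 [103  97  88] [ 0.6944 -0.1022  0.15  ]
220 [105  99  91] 
[... 1032 characters left out ...]
3]
268 [109 103  94] [ 0.661  -0.1025  0.2133]
270 [110 102  91] [ 0.6608 -0.1025  0.2151]
272 [108  99  88] [ 0.6596 -0.1025  0.2171]
274 [109 107  92] [ 0.6589 -0.1025  0.2189]
276 [111 103  96] [ 0.658  -0.1025  0.2208]
278 [112 105  95] [ 0.6576 -0.1025  0.2226]
280 [112 107  97] [ 0.655  -0.1025  0.2248]
282 [109 104  90] [ 0.655  -0.1025  0.2264]
284 [177 167 154] [ 0.6562 -0.1025  0.2278]
286 [178 169 155] [ 0.6582 -0.1025  0.229 ]
288 [179 172 157] [ 0.6617 -0.1025  0.23  ]
290 [179 171 153] [ 0.6635 -0.1025  0.2313]
292 [181 170 158] [ 0.6668 -0.1025  0.2324]
294 [179 173 157] [ 0.6685 -0.1025  0.2338]
296 [89 84 77] [ 0.6679 -0.1025  0.2355]
298 [99 92 87] [ 0.6679 -0.1025  0.2372]
```

View pics/w1c.png

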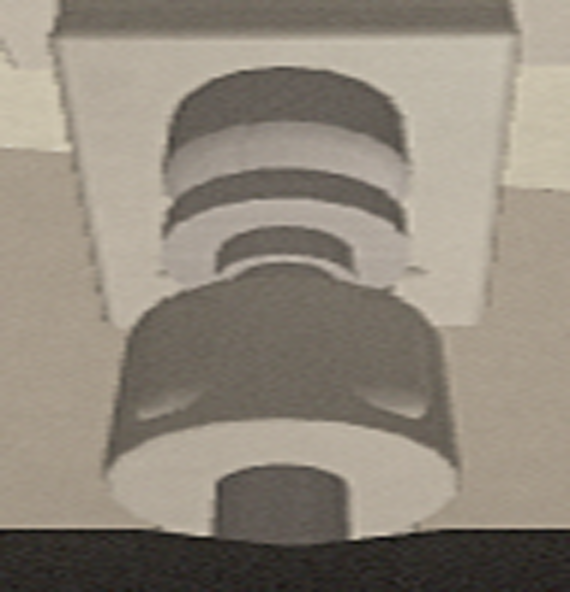

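The wrist view (upside-down) shows the die at (395,320), the foot just below it at (395,350) and the lever knob at (622,256). From the depth profile the die origin is at s≈0.7175 and the gap is roughly 9–10 mm, so I try the thick gauge first. By depth, that is the centre one.

```bash
python3 - <<'E'
from h import *
i=ctrl.camera_info("top")
n=ray(i,550.5*.64,260*.64,.014)[0];h=ray(i,351+5.5,204+9,.036)[0]
print(n,h);e=n-h;y=np.degrees(np.arctan2(e[1],e[0]));print(y,np.linalg.norm(e[:2]))
go([.475,-.256,.15],Rt(y,0))
E
```

```text
[ 0.60531656 -0.25300074  0.014     ] [ 0.47281071 -0.25700005  0.036     ]
1.7287828098418525 0.13256618040650756
go [ -87.7 -280.9 -185.6] [14.2 44.4 -6.1] |t| 348 |r| 47
```

step_arm(motion=[[-40, -60, -70, 3, 10, -1, 0], [-88, -281, -186, 14.2, 44.4, -6.1, 0], [-88, -281, -186, 14.2, 44.4, -6.1, 0], [-88, -281, -186, 14.2, 44.4, -6.1, 0], [-88, -281, -186, 14.2, 44.4, -6.1, 0], [-88, -281, -186, 14.2, 44.4, -6.1, 0], [-88, -281, -186, 14.2, 44.4, -6.1, 0], [-88, -281, -186, 14.2, 44.4, -6.1, 0], [-88, -281, -186, 14.2, 44.4, -6.1, 0], [-88, -281, -186, 14.2, 44.4, -6.1, 0]])

```text
time_s: 3.15
eef_pos: [0.4759, -0.256, 0.1513]
eef_rot: [0.708, -0.012, 0.706, 0.01]
wrist_force: [0.6, 0.4, -0.2]
opening: 0.997
```

```bash
python3 - <<'E'
from h import *
p,d,i=shot("wrist"); np.savez("pics/w2.npz",p=p,d=d,T=i["T"])
P=cloud(d,i); hsv=cv2.cvtColor(p,cv2.COLOR_RGB2HSV)
print(np.round(tool(),3))
ok=(d>0)&(P[...,0]>.42)&(P[...,0]<.66)&(P[...,1]>-.31)&(P[...,1]<-.2)
m=((P[...,2]>.025)&(P[...,2]<.06)&ok)
q=P[m];print("handle",len(q),q.mean(0),np.median(q[:,2]))
if len(q)>50:
    r=cv2.minAreaRect((q[:,:2]*1000).astype(np.float32));print(r)
m=((P[...,2]>.005)&(P[...,2]<.022)&ok&(P[...,0]>.51))
q=P[m];print("blade",len(q),q.mean(0),np.percentile(q[:,2],[10,50,90]));r=cv2.minAreaRect((q[:,:2]*1000).astype(np.float32));print(r)
print("bench",np.median(P[ok&(P[...,2]<.004)][:,2]))
cv2.imwrite("pics/w2.png",p[:,:,::-1])
E
```

```text
[[ 0.002 -0.031  1.     0.476]
 [-0.002  1.     0.031 -0.256]
 [-1.    -0.002  0.002  0.151]
 [ 0.     0.     0.     1.   ]]
handle 1066 [ 0.47299179 -0.26071208  0.03528158] 0.03547998800385563
((474.41510009765625, -260.5680847167969), (50.115474700927734, 21.780397415161133), 3.057659149169922)
blade 1514 [ 0.55604435 -0.25690976  0.0135806 ] [0.01276087 0.01357459 0.01441963]
((558.773681640625, -257.0695495605469), (98.04447174072266, 23.217388153076172), 2.3290016651153564)
bench -0.00036787146986000385
```

View pics/w2.png

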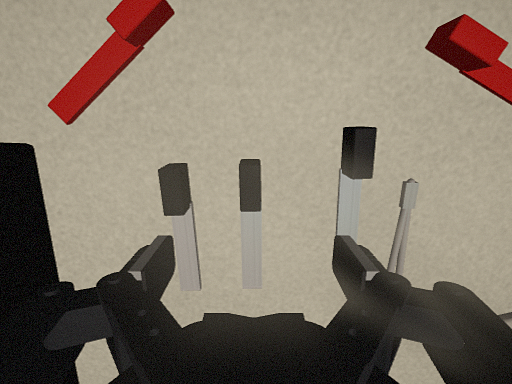

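The wrist view shows the thick gauge in the centre, with handle at (250,185) and blade down to (251,288). Its blade top measures 14 mm and the rectangle 50×22, as they must be.

```bash
python3 - <<'E'
from h import *
go([.4745,-.2606,.006],Rt(2.4,0))
E
```

```text
go [145.2  -4.1  -1.8] [-0.6  0.1  0.1] |t| 145 |r| 1
```

step_arm(motion=[[50, -4, -2, -0.6, 0, 0, 60], [100, -4, -2, -0.6, 0, 0, 60], [130, -4, -2, -0.6, 0, 0, 60], [145, -4, -2, -0.6, 0, 0, 60], [145, -4, -2, -0.6, 0, 0, 60], [145, -4, -2, -0.6, 0, 0, 255], [145, -4, -2, -0.6, 0, 0, 255], [145, -4, -2, -0.6, 0, 0, 255], [145, -4, -2, -0.6, 0, 0, 255], [145, -4, -2, -0.6, 0, 0, 255]])

```text
time_s: 4.45
eef_pos: [0.4749, -0.2621, 0.0074]
eef_rot: [0.708, -0.015, 0.706, 0.013]
wrist_force: [-1.0, 0.6, 7.2]
opening: 0.243
```

```bash
cat >> h.py <<'E'
YAW=16.8; a=np.radians(YAW); t25=np.radians(25)
F=np.array([np.cos(a),np.sin(a),0]); L=np.array([-F[1],F[0],0]); U=np.array([0,0,1.])
DIE=np.array([.725,.111,.14]); EX=F*np.cos(t25)+U*np.sin(t25); EZ=-F*np.sin(t25)+U*np.cos(t25)
def die(p): p=np.asarray(p)-DIE; return np.stack([p@EX,p@L,p@EZ],-1)
def at(s,l,h): return DIE+s*EX+l*L+h*EZ
E
python3 - <<'E'
from h import *
T=tool();print(T.round(4))
go(at(-.25,0,.05),Rt(YAW,25))
E
```

```text
[[ 0.0038 -0.04    0.9992  0.4749]
 [-0.0029  0.9992  0.04   -0.2621]
 [-1.     -0.003   0.0037  0.0074]
 [ 0.      0.      0.      1.    ]]
go [-73.1 300.5  25.3] [-14.2 -24.7   3.4] |t| 310 |r| 29
```

step_arm(motion=[[-30, 0, 0, 0, 0, 0, 255], [-60, 0, 0, 0, 0, 0, 255], [-100, 0, 0, 0, 0, 0, 255], [-100, 0, 0, 0, 0, 0, 255]])

```text
time_s: 4.95
eef_pos: [0.4758, -0.263, 0.1096]
eef_rot: [0.709, -0.016, 0.704, 0.012]
wrist_force: [-0.4, -0.3, 0.1]
opening: 0.246
```

```bash
python3 - <<'E'
from h import *
print(ctrl.get_obs()["wrist_force"]);T=tool();print(T.round(4))
go(at(-.25,0,.05),Rt(YAW,25))
E
```

```text
[-0.41498953 -0.3474877   0.05647053]
[[ 0.0073 -0.04    0.9992  0.4758]
 [-0.0062  0.9992  0.0401 -0.263 ]
 [-1.     -0.0065  0.0071  0.1096]
 [ 0.      0.      0.      1.    ]]
go [ 28.1 301.8  24. ] [-14.2 -24.5   3.6] |t| 304 |r| 29
```

step_arm(motion=[[-60, 60, 0, 0, 0, 0, 255], [-60, 160, 10, -5, -9, 1, 255], [-30, 302, 24, -14.2, -24.5, 3.6, 255], [-30, 302, 24, -14.2, -24.5, 3.6, 255], [-30, 302, 24, -14.2, -24.5, 3.6, 255], [-30, 302, 24, -14.2, -24.5, 3.6, 255], [28, 302, 24, -14.2, -24.5, 3.6, 255], [28, 302, 24, -14.2, -24.5, 3.6, 255], [28, 302, 24, -14.2, -24.5, 3.6, 255]])

```text
time_s: 6.08
eef_pos: [0.4863, 0.0407, 0.0783]
eef_rot: [0.833, -0.076, 0.534, 0.124]
wrist_force: [-0.4, -0.2, 0.4]
opening: 0.248
```

```bash
python3 - <<'E'
from h import *
for n in ("wrist","scene"):
    p,d,i=shot(n); np.savez(f"pics/{n}3.npz",p=p,d=d,T=i["T"])
    if n=="wrist":
        P=cloud(d,i);D=die(P);T=tool();print(T.round(4),die(T[:3,3]))
        G=(P-T[:3,3])@T[:3,:3]  # tool coords
        a=cv2.resize(p[:,:,::-1],(400,300))
    else: a=np.hstack([a,cv2.resize(p[150:300,150:350,::-1],(400,300),interpolation=cv2.INTER_CUBIC)])
cv2.imwrite("pics/c3.png",a)
go(at(-.18,0,.0084),Rt(YAW,25))
E
```

```text
[[ 0.4019 -0.2882  0.8691  0.4872]
 [ 0.1257  0.9576  0.2593  0.0404]
 [-0.907   0.005   0.4211  0.0793]
 [ 0.      0.      0.      1.    ]] [-0.25050043  0.00114823  0.04986095]
go [41.7 -0.9 70. ] [-0.1 -0.  -0.2] |t| 82 |r| 0
```

View pics/c3.png

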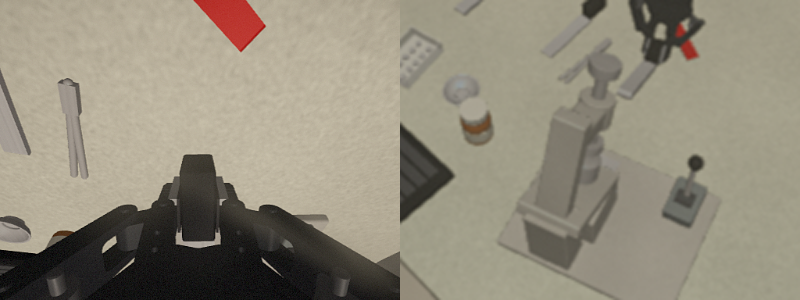

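Left: the gauge is held squarely in the pads at (198,195). Right: its blade at (640,75) points at the press. I move to the mouth.

step_arm(motion=[[20, -1, 30, 0, 0, 0, 255], [41.7, -1, 60, 0, 0, 0, 255], [41.7, -1, 70, 0, 0, 0, 255], [41.7, -1, 70, 0, 0, 0, 255]])

```text
time_s: 6.68
eef_pos: [0.5648, 0.0637, 0.071]
eef_rot: [0.834, -0.077, 0.532, 0.125]
wrist_force: [-0.2, -0.1, -0.9]
opening: 0.246
```

```bash
python3 - <<'E'
from h import *
T=tool();print("tcp die",die(T[:3,3]).round(4),ctrl.get_obs()["wrist_force"])
p,d,i=shot("scene");np.savez("pics/s4.npz",p=p,d=d)
D=die(cloud(d,i));ok=d>0
m=ok&(D[...,0]>-.16)&(D[...,0]<-.03)&(abs(D[...,1])<.03)&(D[...,2]>-.02)&(D[...,2]<.03)
q=D[m];print("blade",len(q),np.percentile(q,[2,50,98],axis=0).round(4))
m=ok&(abs(D[...,0])<.03)&(abs(D[...,1])<.04)&(D[...,2]>.063)&(D[...,2]<.1)
q=D[m];print("head",len(q),np.percentile(q,[2,50,98],axis=0).round(4))
m=ok&(abs(D[...,0])<.035)&(abs(D[...,1])<.04)&(D[...,2]>-.02)&(D[...,2]<.05)
q=D[m];print("die/foot",len(q),np.percentile(q,[2,50,98],axis=0).round(4))
uv=proj(i,[at(-.03,0,.007),at(-.045,0,.007),at(0,0,0)]).astype(int);print(uv)
c=p[uv[2][1]-50:uv[2][1]+40,uv[2][0]-60:uv[2][0]+60,::-1]
cv2.imwrite("pics/s4.png",cv2.resize(c,None,fx=6,fy=6,interpolation=cv2.INTER_CUBIC))
E
```

```text
tcp die [-0.1806  0.001   0.008 ] [-0.22934897 -0.11438669 -0.86071789]
blade 169 [[-0.1573 -0.0061  0.0024]
 [-0.1183  0.0101  0.0145]
 [-0.046   0.0172  0.027 ]]
head 51 [[-0.0022  0.0212  0.0658]
 [ 0.0111  0.0255  0.0854]
 [ 0.0293  0.0288  0.0995]]
die/foot 154 [[-0.0166  0.0085 -0.0183]
 [ 0.0095  0.0173  0.0016]
 [ 0.0232  0.0281  0.0402]]
[[246 220]
 [248 217]
 [241 227]]
```

View pics/s4.png

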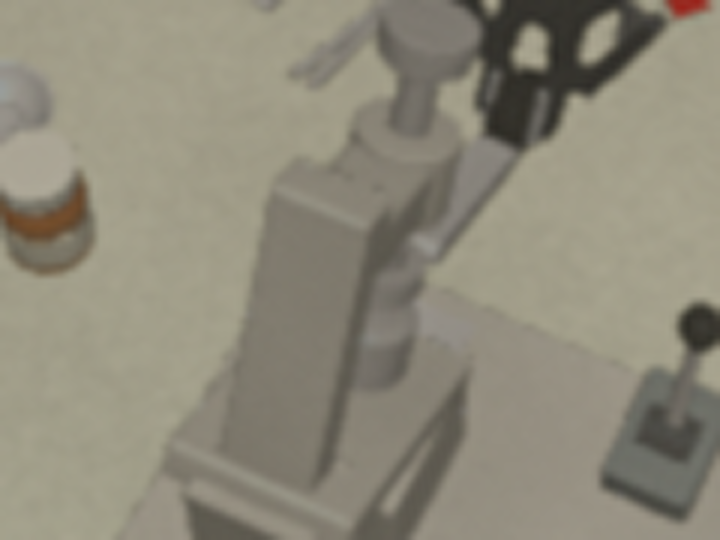

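The blade lies at (480,200) in the crop, aimed at the gap at (405,270). Its height and sideways place agree with the die frame, so I insert it slowly.

step_arm(motion=[[0, -1, 5, 0, 0, 0, 255], [0, -1, 10, 0, 0, 0, 255], [0, -1, 14, 0, 0, 0, 255], [0, -1, 18, 0, 0, 0, 255], [0, -1, 20, 0, 0, 0, 255], [0, -1, 20, 0, 0, 0, 255]])

```text
time_s: 7.48
eef_pos: [0.5812, 0.0684, 0.0773]
eef_rot: [0.833, -0.076, 0.534, 0.125]
wrist_force: [0.3, 0.4, -1.5]
opening: 0.246
```

step_arm(motion=[[0, 0, 2, 0, 0, 0, 255], [0, 0, 4, 0, 0, 0, 255], [0, 0, 4, 0, 0, 0, 255]])

```text
time_s: 7.85
eef_pos: [0.5849, 0.0693, 0.0791]
eef_rot: [0.833, -0.076, 0.533, 0.125]
wrist_force: [-0.3, 0.2, -0.8]
opening: 0.247
```

step_arm(motion=[[0, 0, 2, 0, 0, 0, 255], [0, 0, 4, 0, 0, 0, 255], [0, 0, 4, 0, 0, 0, 255]])

```text
time_s: 8.22
eef_pos: [0.5883, 0.0704, 0.0808]
eef_rot: [0.833, -0.076, 0.534, 0.125]
wrist_force: [-1.1, -0.6, -0.9]
opening: 0.245
```

```bash
python3 - <<'E'
from h import *
T=tool();o=ctrl.get_obs();f=o["wrist_force"];print("tcp die",die(T[:3,3]).round(4),"F die",np.round([f@EX,f@L,f@EZ],1))
E
```

```text
tcp die [-0.1543  0.0006  0.0066] F die [-1.5 -0.2 -0.3]
```

step_arm(motion=[[-1, 0, 2, 0, 0, 0, 255], [-1, 0, 4, 0, 0, 0, 255], [-1, 0, 4, 0, 0, 0, 255]])

```text
time_s: 8.6
eef_pos: [0.5914, 0.0713, 0.0835]
eef_rot: [0.833, -0.076, 0.533, 0.125]
wrist_force: [-2.6, -0.6, -0.4]
opening: 0.247
```

step_arm(motion=[[0, 0, 2, 0, 0, 0, 255], [0, 0, 4, 0, 0, 0, 255], [0, 0, 4, 0, 0, 0, 255]])

```text
time_s: 8.98
eef_pos: [0.5931, 0.0727, 0.0838]
eef_rot: [0.832, -0.076, 0.535, 0.126]
wrist_force: [-7.8, -0.8, 1.0]
opening: 0.245
```

```bash
cat > f.py <<'E'
from h import *
T=tool();o=ctrl.get_obs();f=o["wrist_force"];print(o["time_s"],"tcp die",die(T[:3,3]).round(4),"F die",np.round([f@EX,f@L,f@EZ],1),o["torque"].round(2))
E
python3 f.py
```

```text
8.975 tcp die [-0.1482  0.0015  0.0071] F die [-6.6  1.5  4.2] [-0.12  0.8   0.16]
```

step_arm(motion=[[0, 0, 2, 0, 0, 0, 255], [0, 0, 4, 0, 0, 0, 255], [0, 0, 4, 0, 0, 0, 255]])

```text
time_s: 9.35
eef_pos: [0.5934, 0.0739, 0.083]
eef_rot: [0.83, -0.075, 0.538, 0.126]
wrist_force: [-15.3, -5.0, -0.4]
opening: 0.247
```

```bash
python3 f.py
```

```text
9.35 tcp die [-0.148   0.0025  0.0061] F die [-14.8  -0.4   6.4] [-0.59  1.9  -0.06]
```

step_arm(motion=[[0, -1, 2, 0, 0, 0, 255], [0, -1, 4, 0, 0, 0, 255], [0, -1, 4, 0, 0, 0, 255]])

```text
time_s: 9.72
eef_pos: [0.5959, 0.0743, 0.0836]
eef_rot: [0.829, -0.075, 0.539, 0.127]
wrist_force: [-17.6, -3.9, -1.5]
opening: 0.247
```

```bash
python3 f.py
```

```text
9.725 tcp die [-0.1455  0.0022  0.0056] F die [-16.9   1.3   6.2] [-0.61  2.24  0.15]
```

step_arm(motion=[[0, 0, 2, 0, 0, 0, 255], [0, 0, 4, 0, 0, 0, 255], [0, 0, 4, 0, 0, 0, 255]])

```text
time_s: 10.1
eef_pos: [0.6001, 0.0753, 0.0858]
eef_rot: [0.83, -0.075, 0.538, 0.127]
wrist_force: [-13.6, -3.9, -2.4]
opening: 0.252
```

```bash
python3 f.py; python3 -c "
from h import *
go(tool()[:3,3],Rt(YAW,25))"
```

```text
10.1 tcp die [-0.1406  0.0019  0.0057] F die [-13.8   0.2   3.8] [-0.55  1.96  0.1 ]
go [0. 0. 0.] [-0.1 -0.8 -0.6] |t| 0 |r| 1
```

The force peaked at 17 N and fell as the nose passed under the foot, so the gauge is not refused. I keep going.

step_arm(motion=[[0, 0, 3, 0, 0, 0, 255], [0, 0, 6, 0, 0, 0, 255], [0, 0, 9, 0, 0, 0, 255], [0, 0, 12, 0, 0, 0, 255], [0, 0, 12, 0, 0, 0, 255]])

```text
time_s: 10.72
eef_pos: [0.6119, 0.0782, 0.0917]
eef_rot: [0.83, -0.076, 0.537, 0.126]
wrist_force: [-12.4, -2.7, -1.1]
opening: 0.246
```

```bash
python3 f.py
```

```text
10.725 tcp die [-0.1272  0.0013  0.006 ] F die [-12.    1.    4.3] [-0.56  1.81  0.08]
```

step_arm(motion=[[0, 0, 3, 0, 0, 0, 255], [0, 0, 6, 0, 0, 0, 255], [0, 0, 9, 0, 0, 0, 255], [0, 0, 12, 0, 0, 0, 255], [0, 0, 15, 0, 0, 0, 255], [0, 0, 18, 0, 0, 0, 255], [0, 0, 20, 0, 0, 0, 255], [0, 0, 20, 0, 0, 0, 255]])

```text
time_s: 11.72
eef_pos: [0.6284, 0.0831, 0.0997]
eef_rot: [0.83, -0.076, 0.538, 0.126]
wrist_force: [-18.6, -5.2, 1.9]
opening: 0.249
```

```bash
python3 f.py
```

```text
11.725 tcp die [-0.1081  0.0012  0.006 ] F die [-16.7   0.4   9.8] [-0.68  2.14  0.11]
```

step_arm(motion=[[-1.5, 0, -2, 0, 0, 0, 255], [-1.5, 0, -3, 0, 0, 0, 255]])

```text
time_s: 11.98
eef_pos: [0.6282, 0.0825, 0.1016]
eef_rot: [0.832, -0.076, 0.535, 0.126]
wrist_force: [-1.5, 3.5, -7.2]
opening: 0.248
```

```bash
python3 f.py
```

```text
11.975 tcp die [-0.1077  0.0007  0.0079] F die [-3.4  3.8 -6.4] [-0.07  1.35  0.47]
```

step_arm(motion=[[0.8, 0, 0, 0, 0, 0, 255], [0.8, 0, 0, 0, 0, 0, 0], [0.8, 0, 0, 0, 0, 0, 0], [0.8, 0, 0, 0, 0, 0, 0], [0.8, 0, 0, 0, 0, 0, 0], [-30, 0, -5, 0, 0, 0, 0], [-60, 0, -30, 0, 0, 0, 0], [-80, 0, -80, 0, 0, 0, 0], [-80, 0, -80, 0, 0, 0, 0]])

```text
time_s: 13.1
eef_pos: [0.5248, 0.051, 0.1411]
eef_rot: [0.832, -0.075, 0.535, 0.125]
wrist_force: [0.1, 1.2, -0.1]
opening: 1.003
```

```bash
python3 f.py; python3 - <<'E'
from h import *
p,d,i=shot("wrist");np.savez("pics/w5.npz",p=p,d=d,T=i["T"])
D=die(cloud(d,i));ok=(d>0)&(abs(D[...,1])<.02)
m=ok&(D[...,2]>.03)&(D[...,2]<.045)&(D[...,0]<-.07)&(D[...,0]>-.17)
q=D[m];print("handle top",len(q));
if len(q)>30:
    print(np.percentile(q,[2,50,98],axis=0).round(4)); A=np.c_[q[:,:2],np.ones(len(q))];c=np.linalg.lstsq(A,q[:,2],rcond=None)[0];print("plane",c.round(4)); print(cv2.minAreaRect((q[:,:2]*1000).astype(np.float32)))
m=ok&(abs(D[...,1])<.01)&(D[...,2]>.005)&(D[...,2]<.022)&(D[...,0]<-.03)&(D[...,0]>-.08)
q=D[m];print("blade top",len(q))
if len(q)>30:
    A=np.c_[q[:,:2],np.ones(len(q))];print(np.median(q,0),np.linalg.lstsq(A,q[:,2],rcond=None)[0].round(4))
cv2.imwrite("pics/w5.png",p[:,:,::-1])
E
```

```text
13.1 tcp die [-0.189   0.0005  0.0893] F die [ 0.3  1.1 -0.2] [-0.05  0.19 -0.04]
handle top 1167
[[-0.1334 -0.0106  0.0314]
 [-0.115   0.0003  0.036 ]
 [-0.0928  0.0107  0.0373]]
plane [0.0329 0.0017 0.0395]
((-112.21817016601562, -0.05576324462890625), (43.77307891845703, 21.888174057006836), 0.24968412518501282)
blade top 0
```

View pics/w5.png

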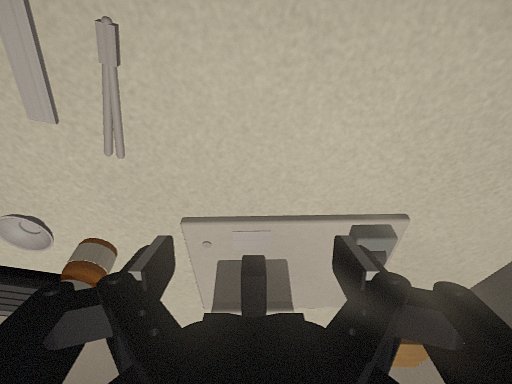

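The gauge stands in the gap with its handle at (254,285). The handle's back end at −134 mm puts the nose near +25 mm. I look again from the earlier viewpoint for flatness and for the lever.

```bash
python3 - <<'E'
from h import *
go([.55,.057,.23],Rt(YAW,45))
E
```

```text
go [-69.5   0.2  58. ] [ -0.3 -20.2  -0.3] |t| 91 |r| 20
```

step_arm(motion=[[-69.5, 0, 20, 0, -8, 0, 0], [-69.5, 0, 58, 0, -20, 0, 0], [-69.5, 0, 58, 0, -20, 0, 0], [-69.5, 0, 58, 0, -20, 0, 0], [-69.5, 0, 58, 0, -20, 0, 0]])

```text
time_s: 13.78
eef_pos: [0.5518, 0.057, 0.2304]
eef_rot: [0.913, -0.053, 0.381, 0.136]
wrist_force: [-0.1, -0.3, 0.4]
opening: 1.001
```

```bash
python3 - <<'E'
from h import *
p,d,i=shot("wrist");np.savez("pics/w6.npz",p=p,d=d,T=i["T"])
P=cloud(d,i);D=die(P);ok=(d>0)&(abs(D[...,1])<.02)
def pl(q):
    for _ in range(3):
        A=np.c_[q[:,:2],np.ones(len(q))];c=np.linalg.lstsq(A,q[:,2],rcond=None)[0];r=q[:,2]-A@c;q=q[abs(r)<.002]
    return len(q),c.round(4)
m=ok&(abs(D[...,1])<.009)&(D[...,2]>.033)&(D[...,2]<.045)&(D[...,0]<-.088)&(D[...,0]>-.132);q=D[m];print("handle top",len(q),np.percentile(q,[2,50,98],axis=0).round(4),pl(q))
m=ok&(abs(D[...,1])<.011)&(D[...,2]>.005)&(D[...,2]<.022)&(D[...,0]<-.03)&(D[...,0]>-.08);q=D[m];print("blade",len(q));print(np.percentile(q,[2,50,98],axis=0).round(4),pl(q)) if len(q)>30 else 0
# pedestal sloping face & knob
X=(P-np.array([DIE[0],DIE[1],0]))@np.c_[F,L,U]
m=(d>0)&(X[...,2]>.07)&(X[...,2]<.13)&(X[...,1]>.09)&(X[...,1]<.2)&(X[...,0]<.05)&(X[...,0]>-.15)&(p.max(-1)<70)
q=X[m];print("knob",len(q),np.percentile(q,[3,50,97],axis=0).round(3), P[m].mean(0))
m=(d>0)&(X[...,2]>.022)&(X[...,2]<.06)&(X[...,1]>.09)&(X[...,1]<.2)&(X[...,0]<.1)&(X[...,0]>-.15)
q=X[m];print("block",len(q),np.percentile(q,[3,50,97],axis=0).round(3))
cv2.imwrite("pics/w6.png",cv2.resize(p[100:360,140:430,::-1],None,fx=2,fy=2))
E
```

```text
handle top 698 [[-0.1314 -0.0087  0.0349]
 [-0.1126 -0.      0.0362]
 [-0.0893  0.0086  0.0375]] (698, array([0.0044, 0.0076, 0.0367]))
blade 478
[[-0.0682 -0.0104  0.0132]
 [-0.0507  0.0004  0.0143]
 [-0.0309  0.0103  0.0154]] (478, array([ 0.    , -0.0014,  0.0143]))
knob 299 [[-0.093  0.136  0.103]
 [-0.089  0.143  0.114]
 [-0.077  0.154  0.121]] [0.59904939 0.22325091 0.11304187]
block 1705 [[-0.089  0.123  0.024]
 [-0.068  0.142  0.039]
 [-0.024  0.17   0.049]]
```

View pics/w6.png

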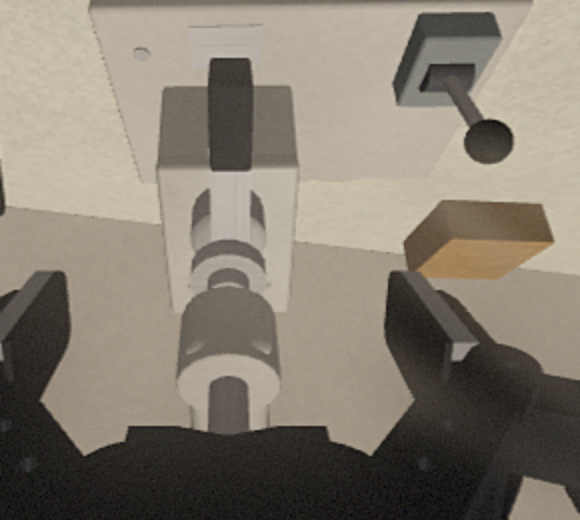

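The gauge lies flat (0.004 rad against the die plane) and central, entering under the foot at (232,230). The lever knob is at (488,142), centred near press x −0.080, y 0.145, z 0.108. Next is the lever, with the fingers shut.

```bash
python3 - <<'E'
from h import *
go(DIE*[1,1,0]-.14*F+.145*L+.20*U,Rt(YAW,0))
E
```

```text
go [ 51.4 146.3   7.6] [-0.1 44.8 -0.4] |t| 155 |r| 45
```

step_arm(motion=[[0, 60, -10, 0, 10, 0, 255], [20, 146, 0, 0, 30, 0, 255], [51.4, 146, 7.6, 0, 44.8, 0, 255], [51.4, 146, 7.6, 0, 44.8, 0, 255], [51.4, 146, 7.6, 0, 44.8, 0, 255], [51.4, 146, 7.6, 0, 44.8, 0, 255], [51.4, 146, 7.6, 0, 44.8, 0, 255]])

```text
time_s: 14.7
eef_pos: [0.5486, 0.2091, 0.1989]
eef_rot: [0.699, -0.101, 0.7, 0.106]
wrist_force: [-0.4, 0.4, -0.1]
opening: 0.0
```

```bash
cat > g.py <<'E'
from h import *
T=tool();X=lambda P:(P-np.array([DIE[0],DIE[1],0]))@np.c_[F,L,U]
o=ctrl.get_obs();f=o["wrist_force"];print(o["time_s"],X(T[:3,3]).round(4),"F",(f@np.c_[F,L,U]).round(1),o["opening"])
go(DIE*[1,1,0]-.14*F+.145*L+.085*U,Rt(YAW,0))
E
python3 g.py
```

```text
14.7 [-0.1405  0.1449  0.1989] F [-0.3  0.5 -0.1] 0.0002577320181682872
go [113.9  -0.7   0.5] [ 0.   0.  -0.4] |t| 114 |r| 0
```

step_arm(motion=[[55, 0, 0, 0, 0, 0, 255], [112, 0, 0, 0, 0, 0, 255], [112, 0, 0, 0, 0, 0, 255], [112, 0, 15, 0, 0, 0, 255], [112, 0, 30, 0, 0, 0, 255], [112, 0, 45, 0, 0, 0, 255], [112, 0, 60, 0, 0, 0, 255], [112, 0, 75, 0, 0, 0, 255], [112, 0, 90, 0, 0, 0, 255], [112, 0, 90, 0, 0, 0, 255]])

```text
time_s: 15.95
eef_pos: [0.6367, 0.2358, 0.0916]
eef_rot: [0.701, -0.101, 0.698, 0.106]
wrist_force: [0.5, -0.8, -0.4]
opening: -0.003
```

```bash
python3 g.py
```

```text
15.95 [-0.0485  0.145   0.0916] F [ 0.3 -0.9 -0.4] -0.0030752173766672984
go [  6.1  -0.1 -91.5] [-0.   0.3 -0.4] |t| 92 |r| 0
```

step_arm(motion=[[3, 0, 6, 0, 0, 0, 255], [3, 0, 12, 0, 0, 0, 255], [3, 0, 16, 0, 0, 0, 255], [3, 0, 16, 0, 0, 0, 255]])

```text
time_s: 16.45
eef_pos: [0.6458, 0.2393, 0.0847]
eef_rot: [0.695, -0.102, 0.704, 0.105]
wrist_force: [-16.6, -5.9, 13.8]
opening: -0.003
```

step_arm(motion=[[0, 0, 4, 0, 0, 0, 255], [0, 0, 6, 0, 0, 0, 255], [0, 0, 6, 0, 0, 0, 255]])

```text
time_s: 16.82
eef_pos: [0.6466, 0.2395, 0.0843]
eef_rot: [0.691, -0.103, 0.708, 0.105]
wrist_force: [-35.5, -14.4, 26.8]
opening: -0.002
```

```bash
python3 g.py
```

```text
16.825 [-0.0379  0.1457  0.0843] F [-38.1  -3.5  26.8] -0.0016173827886671027
go [   1.7   -0.5 -102.1] [ 0.1 -1.4 -0.4] |t| 102 |r| 1
```

step_arm(motion=[[0, 0, -15, 0, 0, 0, 255], [0, 0, -50, 0, 0, 0, 255], [-40, 0, -80, 0, 0, 0, 255], [-100, 0, -80, 0, 0, 0, 255], [-150, -40, -120, 0, -10, 0, 255], [-150, -90, -120, 0, -20, 0, 255], [-150, -90, -120, 0, -20, 0, 255], [-150, -90, -120, 0, -20, 0, 255]])

```text
time_s: 17.82
eef_pos: [0.5675, 0.12, 0.2351]
eef_rot: [0.81, -0.081, 0.568, 0.121]
wrist_force: [0.6, -0.3, -0.3]
opening: 0.001
```

```bash
python3 - <<'E'
from h import *
p,d,i=shot("wrist");P=cloud(d,i);D=die(P);X=(P-np.array([DIE[0],DIE[1],0]))@np.c_[F,L,U]
m=(d>0)&(X[...,2]>.085)&(X[...,2]<.14)&(X[...,1]>.09)&(X[...,1]<.2)&(X[...,0]<.06)&(X[...,0]>-.15)&(p.max(-1)<80)
q=X[m];print("knob",len(q),np.percentile(q,[3,50,97],axis=0).round(3) if len(q) else 0)
m=(d>0)&(abs(D[...,1])<.009)&(D[...,2]>.033)&(D[...,2]<.045)&(D[...,0]<-.088)&(D[...,0]>-.132);q=D[m];print("handle",len(q))
if len(q): A=np.c_[q[:,:2],np.ones(len(q))];print(np.percentile(q,[2,50,98],axis=0).round(4),np.linalg.lstsq(A,q[:,2],rcond=None)[0].round(4))
b,_,_=shot("scene");c=cv2.resize(b[190:265,215:315,::-1],(400,300),interpolation=cv2.INTER_CUBIC)
cv2.imwrite("pics/e.png",np.hstack([cv2.resize(p[:,:,::-1],(400,300)),c])); print(ctrl.get_obs()["time_s"])
E
```

```text
knob 313 [[-0.027  0.137  0.101]
 [-0.022  0.146  0.113]
 [-0.011  0.157  0.119]]
handle 793
[[-0.1316 -0.0085  0.0346]
 [-0.1109 -0.      0.0361]
 [-0.0888  0.0087  0.0374]] [0.0022 0.0005 0.0363]
17.925
```

View pics/e.png

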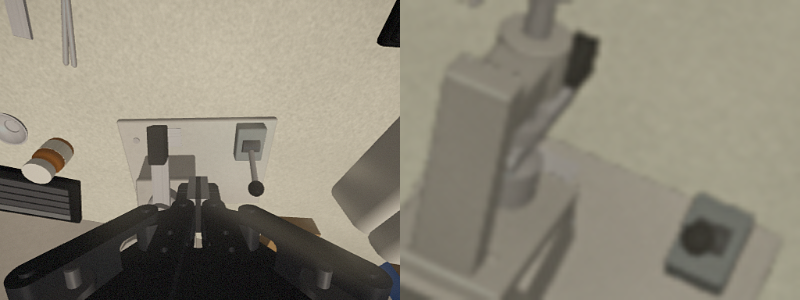

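The lever now leans away: its knob at (256,188) has moved 67 mm to the stop, which pushed back with 38 N. The gauge is still flat in the gap, and the hand is clear. I hand in.

```bash
python3 -c "
from bench import ctrl
print(ctrl.hand_in(), ctrl.get_obs()['time_s'])"
```

```text
the job is handed in; nothing more can be done
the job is handed in; nothing more can be done
```

I left the thick (14 mm) gauge nipped flat under the foot, let go of it, then threw the lock lever to its stop and handed the job in. No verdict was reported. The last clock reading, just before hand-in, was about 18 s of the 67 s allowed.

- **Choice and feel:** The first look put the gap at about 9–10 mm, so I tried the thick gauge first. It wedged in at about 17 N, then dragged at about 12 N, a little above the quoted 4–10 N. At the end of the push the force rose to about 17 N along the gap, so I eased off before letting go. The thin and middle gauges were not tried or touched.
- **Gauge, last look:** The slope to the die was about 0.002 rad and the sideways offset under 1 mm. I worked out the nose at about 25 mm past the ram line from where the handle lies; I did not see it directly.
- **Lever:** The knob moved 67 mm, and it would not go further with about 38 N along the push. From the geometry that puts it at about 1.0 rad, but I had no joint reading to confirm it.
- **Disagreements:** An early slope reading of 0.033 rad was probably skewed by points from the handle's back face. Two cleaner looks gave 0.004 and 0.002 rad. The top and wrist cameras also differed by 4 mm on where the gauge lay; I used the wrist camera and the grasp held.
- **Not checked:** I did not measure the other gauges or the bystanders again at the end. No bystander was in the arm's path.

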